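# Stack pendant boxes in the lever glue press and hold the pressure

## Task

The glue on three pendant boxes has to set under pressure in one go: pick up the two loose teal-lidded boxes and set them down (don't drop them), lids up, one on top of the other, squarely on the box that already lies on the press bed, edges flush and all the long sides the same way. Then bring the press handle down until the foot on its pressure spring bears on the column and the spring is squeezed about half-way (green showing on its stem, no red), and finish while still holding the handle there: the program ends holding, nothing is let go. Leave the other things on the bench where they are.

Things in the scene. Friction and masses are not known exactly. Their poses are not given: they have to be found in the camera images.
- press: Lever glue press, blue-green iron, fixed; place and yaw vary. Origin: on the bench under the centre of its bed. Bed top 12 mm up; base plate from x = -70 (front, to the robot) to +200 mm, 136 mm wide. +x runs from the front to the pivot, +y left. Two cheeks at y = +-58, x = 150 mm (12 x 44 mm, 138 mm high) carry the arm, which points up at rest and clears the space above the bed.
- press_pivot (a point): Centre of the press's pivot pin, 121 mm above the bench, 150 mm behind (press +x) the bed's centre; the pin runs along press y and the arm turns about it.
- press_beam (a joint): Angle of the press arm (rad): 0 = raised, its rest (the arm points up and slightly forward, 1.45 above level); grows as the arm comes down to the front (press -x); 1.45 = level. A return spring drives it up whenever it is let go: 2 to 3 N at the handle at the start, about 5 N near level. The foot meets a column of three boxes at about 1.41.
- press_grip: Handle: black rubber sleeve turning on its rod, 16 mm thick, 82 mm long between the arm's two steel side bars (10 mm thick, 18 deep), parallel to the pivot pin and 225 mm from it. Origin at its centre, y along the bar. Raised, it is 344 mm above the bench; pinch it from above, fingers closing along press x, and follow the arc: the sleeve turns, so fingers can stay upright.
- press_foot: Round rubber pressure foot, 40 mm across, swivelling on a spring stem that runs through the arm's cross piece 150 mm from the pivot. Origin at the swivel, 9 mm above its lower face; that face is 40 mm below the arm's centre line (pivot to handle) with the spring slack.
- press_spring (a joint): Squeeze of the pressure spring over the foot (m): 0 slack, 0.007 half-way, 0.014 bottomed out. 1.2 N/mm with 3.6 N preload: at half-way 12 N on the boxes, about 13 N down on the handle. 1 mm of squeeze takes 1.5 mm at the handle. The stem rises from the cross piece by as much: 3 mm steel tip, then 8 mm green; red shows beyond 11 mm (too hard).
- box_first: Closed pendant box lying on the press bed, cream with teal lid and a cream panel with a red dot on top, 76 x 56 x 25 mm (x, y, z), about 80 g, not fixed. Origin at the centre of its underside, x along its long side. It lies within a few mm of the bed's centre, long side roughly along press x.
- box_a: Loose pendant box on the bench, just like box_first: 76 x 56 x 25 mm, origin at the centre of its underside, x along the long side.
- box_b: The other loose pendant box, just like box_a. Either may go on first.
- glue_bottle: White glue bottle, 42 mm in diameter, 125 mm high; origin at its foot. Leave alone.
- paint_red: Red paint jar, 42 mm in diameter, 50 mm high; origin at its foot. Leave alone.
- paint_teal: Teal paint jar, 42 mm in diameter, 50 mm high; origin at its foot. Leave alone.
- magnifier: Magnifier on a stand, foot 72 mm in diameter, arm with a lens about 122 mm high, reaching up to 120 mm from the post; origin under the foot. Leave alone.
- tub: White open tub of pendant blanks, 75 x 100 x 55 mm; origin under its centre. Leave alone.
- pen_cup: White cup of pens, 68 mm in diameter, 85 mm high, pens to 140 mm; origin under its centre. Leave alone.
- ring_box: Small ring box, black with red lid, 50 x 50 x 40 mm; origin under its centre. Leave alone.
- brush: Flat glue brush, 170 mm long, lying on the bench in front of the robot; origin near its middle. Leave alone.
Mind the look-alikes: they are no part of the job. What is shaped like the box_b but pink or purple is not meant.

How it is judged (in metres and radians):
On the way, in this order (a step that is already met when the one before it is completed fails the run):
1. one of the loose boxes stands squarely on the box on the press bed, let go (((horizontal distance between box_first and press below 0.016 m and height (world z) of box_first between 0.008 and 0.016 m and angle between each of box_first, box_a's own z axis and vertical below 0.06 rad and horizontal distance between box_a and box_first below 0.008 m and angle between the x axis of box_a and the x axis of box_first, either way round below 0.12 rad and z of box_a in the frame of box_first between 0.021 and 0.029 m and contact force between each of the fingers, the arm and box_a below 0.3 N and linear speed of box_a below 0.02 m/s) or (horizontal distance between box_first and press below 0.016 m and height (world z) of box_first between 0.008 and 0.016 m and angle between each of box_first, box_b's own z axis and vertical below 0.06 rad and horizontal distance between box_b and box_first below 0.008 m and angle between the x axis of box_b and the x axis of box_first, either way round below 0.12 rad and z of box_b in the frame of box_first between 0.021 and 0.029 m and contact force between each of the fingers, the arm and box_b below 0.3 N and linear speed of box_b below 0.02 m/s))), for 0.2 s.
2. the second loose box stands squarely on top: a column of three, let go (((horizontal distance between box_first and press below 0.016 m and height (world z) of box_first between 0.008 and 0.016 m and angle between each of box_first, box_a, box_b's own z axis and vertical below 0.06 rad and horizontal distance between box_a and box_first below 0.008 m and angle between the x axis of box_a and the x axis of box_first, either way round below 0.12 rad and z of box_a in the frame of box_first between 0.021 and 0.029 m and horizontal distance between box_b and box_a below 0.008 m and angle between the x axis of box_b and the x axis of box_a, either way round below 0.12 rad and z of box_b in the frame of box_a between 0.021 and 0.029 m and contact force between each of the fingers, the arm and box_first below 0.3 N and linear speed of each of box_first, box_a, box_b below 0.02 m/s and contact force between each of the fingers, the arm and box_a below 0.3 N and contact force between each of the fingers, the arm and box_b below 0.3 N) or (horizontal distance between box_first and press below 0.016 m and height (world z) of box_first between 0.008 and 0.016 m and angle between each of box_first, box_b, box_a's own z axis and vertical below 0.06 rad and horizontal distance between box_b and box_first below 0.008 m and angle between the x axis of box_b and the x axis of box_first, either way round below 0.12 rad and z of box_b in the frame of box_first between 0.021 and 0.029 m and horizontal distance between box_a and box_b below 0.008 m and angle between the x axis of box_a and the x axis of box_b, either way round below 0.12 rad and z of box_a in the frame of box_b between 0.021 and 0.029 m and contact force between each of the fingers, the arm and box_first below 0.3 N and linear speed of each of box_first, box_b, box_a below 0.02 m/s and contact force between each of the fingers, the arm and box_b below 0.3 N and contact force between each of the fingers, the arm and box_a below 0.3 N))), for 0.2 s.
At the end, for the whole second after the job is handed in: Three boxes in one column on the bed, each within 8 mm and 0.12 rad of the one below, still and untouched, the lowest within 16 mm of the bed centre; the foot bears on the top box (over 5 N), its spring squeezed 3 to 11 mm, and the robot still pushes on the handle (over 4 N) ((((horizontal distance between box_first and press below 0.016 m and height (world z) of box_first between 0.008 and 0.016 m and angle between each of box_first, box_a, box_b's own z axis and vertical below 0.06 rad and horizontal distance between box_a and box_first below 0.008 m and angle between the x axis of box_a and the x axis of box_first, either way round below 0.12 rad and z of box_a in the frame of box_first between 0.021 and 0.029 m and horizontal distance between box_b and box_a below 0.008 m and angle between the x axis of box_b and the x axis of box_a, either way round below 0.12 rad and z of box_b in the frame of box_a between 0.021 and 0.029 m and contact force between each of the fingers, the arm and box_first below 0.3 N and linear speed of each of box_first, box_a, box_b below 0.02 m/s and contact force between each of the fingers, the arm and box_a below 0.3 N and contact force between each of the fingers, the arm and box_b below 0.3 N) and contact force between press_foot and box_b above 5 N) or ((horizontal distance between box_first and press below 0.016 m and height (world z) of box_first between 0.008 and 0.016 m and angle between each of box_first, box_b, box_a's own z axis and vertical below 0.06 rad and horizontal distance between box_b and box_first below 0.008 m and angle between the x axis of box_b and the x axis of box_first, either way round below 0.12 rad and z of box_b in the frame of box_first between 0.021 and 0.029 m and horizontal distance between box_a and box_b below 0.008 m and angle between the x axis of box_a and the x axis of box_b, either way round below 0.12 rad and z of box_a in the frame of box_b between 0.021 and 0.029 m and contact force between each of the fingers, the arm and box_first below 0.3 N and linear speed of each of box_first, box_b, box_a below 0.02 m/s and contact force between each of the fingers, the arm and box_b below 0.3 N and contact force between each of the fingers, the arm and box_a below 0.3 N) and contact force between press_foot and box_a above 5 N)) and value of joint press_spring between 0.003 and 0.011 m and contact force between any of the fingers, the arm and press_grip above 4 N); the arm keeps its last pose, push and grip.
It fails at once if another thing on the bench is disturbed (moved over 30 mm) (distance of any of glue_bottle, paint_red, paint_teal, magnifier, tub, pen_cup, ring_box, brush from where it was at the start of the episode above 0.03 m).
It fails at once if a box is dropped (falls freely) ((contact force between anything else and box_a below 0.05 N and linear speed of box_a above 0.5 m/s) or (contact force between anything else and box_b below 0.05 N and linear speed of box_b above 0.5 m/s)).
It also fails if it takes over 72 s, if anything falls off the work surface, if the arm or the gripper's body presses on something with over 40 N, if the wrist force passes 120 N, or if a joint passes its speed limit or range.

## Robot

A 6-joint arm with a two-finger parallel gripper is mounted at the origin on the work surface. World frame = base frame: x ahead of the robot, y to its left, z up, the work surface at z = 0. Lengths are in mm, angles in degrees, forces in N, time in s.
With the tool pointing down it reaches from about 375 to 750 mm from the base axis. Payload 9 kg.
Tool frame: the origin (TCP) lies between the finger pads; the fingertips stand 25 mm ahead of it and the grasp point (between the pads) lies 6 mm ahead of it; z points along the fingers, y is the direction in which the jaws open and shut (so a half turn about z gives the same grasp; the last joint's range is limited). The gripper opens to 85 mm and grips with 20 to 120 N. Pads are 22 mm wide; open, the fingers measure 114 mm over their backs; the gripper's body (76 mm by 85 mm) begins 54 mm behind the grasp point. The pads swing forward as they close: fully open they stand 13 mm farther back than shut.
Start: joints at [-89.536, 5.964, 5.575, 89.605, 0, 77.527], TCP at [134.339, -584.796, 256.331] pointing down, gripper open.
Joint ranges: [-171.21, 171.21], [-48.23, 106.86], [-62.78, 66.21], [-105.2, 120.99], [-86.42, 89.51], [-180, 180]. Speed limits (degrees/s): [127.2, 127.2, 147.25, 180, 180, 180].

## Interface

Orientations are given as [roll, pitch, yaw] about the fixed x, y, z axes, in that order (R = Rz(yaw) Ry(pitch) Rx(roll)).
In Python, from plant import * gives the robot as it stands.
- The arm moves only by the tool move_arm, never from a script. Its arguments are lists of equal length, an entry for each row: "linear": the shift along the tool's x, y, z in mm, a list of three; "spin": the turn about the tool's z in degrees; "gripper": the closure in counts, from 0 (fully open) to 255 (shut). In form: {"linear": [[dx, dy, dz], ...], "spin": [spin, ...], "gripper": [gripper, ...]}. A call has 1 to 12 rows; each row is the pose to reach, as a shift and turn from the pose commanded when the call began, along the tool's axes at that moment; what a row does not reach only later rows make up. A row lasts 1/8 s, in which the tool goes at most 62.5 mm and 10.7 degrees, less where a joint would pass 70% of its speed; a pose out of reach is approached as far as the arm can. A call with a gripper value outside its range is refused whole. The fingers move at their own pace and stop on an object; "squeeze" is the grip in N (left out, the last holds). Time passes only in rows, so rows that repeat a pose let the fingers close. It gives the time, the measured TCP pose, the force and the opening at its end, in the units of the state.
- get_state(): the state, without advancing time (a new reading comes with each control period).
- get_image(name): name is "scene" or "top"; returns a dict with "image" (480x640x3 uint8, red, green, blue), "K" (3x3 intrinsics, pixels), "dist" ([k1, k2, p1, p2, k3] as OpenCV has them; the pictures are not rectified), "rvec" (rotation vector, rad) and "tvec" (3), from world to camera coordinates, as OpenCV has them. Camera axes: x right, y down, z forward; pixel columns grow to the right and rows downward; lengths in mm; the calibration is good to about 2 mm. A picture is of the moment at which its call begins. There is no depth.
- job_done(): hands the job in, once; it reports no verdict.
Trained networks look in a picture, given as the dict that the camera call returned (one of the last four; its "shot" number tells which), for a name from the list of things; names that differ only in an ending like _2 or _b are one class to them, and where a whole thing is asked for, a point or a joint stands for the part that bears it (a point fixed in the world has none). Each returns a list of dicts, best first, with "p" (0 to 1); they miss things now and then, are a little off and sometimes report something else, mostly with a low value. They report only what shows in the picture. A call takes as long as a camera call. They do not tell look-alikes from the thing itself.
- search_frame(picture, query): "point" ([x, y, z] in mm, in the coordinates of the camera as it stood for that picture, good to about 4 mm: the middle of the surface that is visible of it).
The state is a dict: "time": time; "q": joint angles; "joint_vel": joint speeds; "effort": joint torques, N m; "ee_pos": TCP position; "orientation": TCP orientation; "ft_force": force on the tool from outside, world axes, zero at the start; "wrist_torque": the same for the moment, N m; "gripper_width": finger opening in mm.
Only numpy, scipy, OpenCV 4.12 (cv2) and the standard library are available. Lean on these libraries where they do the work, as an engineer would, in place of code of your own. Each camera call takes 0.05 s, during which the arm holds its last target. There are 200 camera calls.

## Working session

There is one attempt and no reset: what is moved stays moved. The work goes in short steps, Python scripts to look and compute and a tool call to move; the robot and the scene stay as the last step left them, time stands still between calls to the robot, and variables do not carry over. Pictures are saved under pics/ and viewed, about 8 in all and at most 12, crops included, and the job is handed in when it is done.

Besides the shell and the picture viewer there is one more tool, called after "Emit:" by a JSON object that holds its "method" and its "body". move_arm: Moves the arm, as the interface text tells. Its arguments: {"type":"object","properties":{"linear":{"type":"array"},"spin":{"type":"array"},"gripper":{"type":"array"},"squeeze":{"type":"number"}},"required":["linear","spin","gripper"]}

```bash
mkdir -p pics
cat > h.py <<'E'
from plant import *
import numpy as np, cv2
from scipy.spatial.transform import Rotation as Ro
def cam2w(P,p): 
    R=cv2.Rodrigues(np.array(P["rvec"],float))[0]; return R.T@(np.array(p,float)-np.array(P["tvec"],float).ravel())
def ray(P,uv,z):
    R=cv2.Rodrigues(np.array(P["rvec"],float))[0]; t=np.array(P["tvec"],float).ravel()
    n=cv2.undistortPoints(np.array([[uv]],float),np.array(P["K"],float),np.array(P["dist"],float)).ravel()
    c=-R.T@t; d=R.T@np.array([n[0],n[1],1]); return c+d*(z-c[2])/d[2]
def proj(P,w): return cv2.projectPoints(np.array(w,float).reshape(-1,1,3),np.array(P["rvec"],float),np.array(P["tvec"],float),np.array(P["K"],float),np.array(P["dist"],float))[0].reshape(-1,2)
def save(P,n): cv2.imwrite("pics/"+n,P["image"][:,:,::-1])
E
python3 - <<'E'
from h import *
s=get_state();print({k:np.round(v,2) for k,v in s.items()})
for n in("top","scene"):
    P=get_image(n);save(P,n+"0.png");print(n,"cam at",cam2w(P,[0,0,0]).round())
    for q in("box_a","box_first","press","press_grip","press_foot","magnifier","tub","glue_bottle","pen_cup","ring_box","brush"):
        print(q,[(round(r["p"],2),cam2w(P,r["point"]).round().tolist()) for r in search_frame(P,q)][:5])
    np.save(n+"0.npy",P,allow_pickle=True)
E
```

```text
{'time': np.float64(0.0), 'q': array([-89.54,   6.  ,   5.52,  89.61,  -0.  ,  77.53]), 'joint_vel': array([-0.08, -0.06, -0.07,  0.02, -0.01,  0.05]), 'effort': array([ 0.000e+00, -5.569e+01,  5.036e+01,  2.000e-02, -0.000e+00,
       -0.000e+00]), 'ee_pos': array([ 134.34, -584.43,  255.49]), 'orientation': array([-1.7992e+02, -2.0000e-02,  1.2940e+01]), 'ft_force': array([-0.23, -1.3 ,  0.47]), 'wrist_torque': array([ 0.01, -0.  ,  0.  ]), 'gripper_width': np.float64(85.24)}
top cam at [ 374.   50. 1413.]
box_a [(0.92, [683.0, 70.0, 21.0]), (0.88, [591.0, 169.0, 27.0]), (0.81, [451.0, 365.0, 27.0]), (0.76, [331.0, 142.0, 24.0]), (0.62, [458.0, 160.0, 28.0])]
box_first [(0.74, [530.0, -107.0, 38.0])]
press [(0.7, [623.0, -123.0, 8.0]), (0.42, [567.0, 503.0, 40.0]), (0.17, [502.0, -393.0, 46.0])]
press_grip [(0.63, [651.0, -133.0, 354.0])]
press_foot [(0.67, [625.0, -128.0, 278.0])]
magnifier [(0.55, [712.0, 256.0, 113.0])]
tub []
glue_bottle [(0.7, [584.0, -363.0, 77.0])]
pen_cup [(0.9, [682.0, -383.0, 60.0]), (0.15, [588.0, -360.0, 77.0])]
ring_box [(0.94, [564.0, 502.0, 41.0]), (0.27, [590.0, -363.0, 77.0])]
brush [(0.68, [386.0, -49.0, 15.0]), (0.21, [649.0, -131.0, 286.0])]
scene cam at [1113.  -32. 1220.]
box_a [(0.83, [466.0, 157.0, 26.0]), (0.79, [690.0, 73.0, 26.0]), (0.78, [460.0, 369.0, 25.0]), (0.72, [339.0, 144.0, 32.0]), (0.65, [594.0, 170.0, 28.0])]
box_first [(0.8, [540.0, -88.0, 35.0])]
press [(0.83, [668.0, -132.0, 18.0])]
press_grip [(0.75, [650.0, -131.0, 348.0]), (0.36, [691.0, -376.0, 67.0])]
press_foot [(0.44, [631.0, -127.0, 266.0])]
magnifier [(0.86, [719.0, 247.0, 105.0])]
tub [(0.89, [642.0, 420.0, 26.0])]
glue_bottle [(0.64, [604.0, -368.0, 76.0])]
pen_cup [(0.63, [692.0, -378.0, 69.0])]
ring_box [(0.91, [571.0, 499.0, 40.0])]
brush [(0.66, [391.0, -44.0, 15.0])]
```

View pics/top0.png

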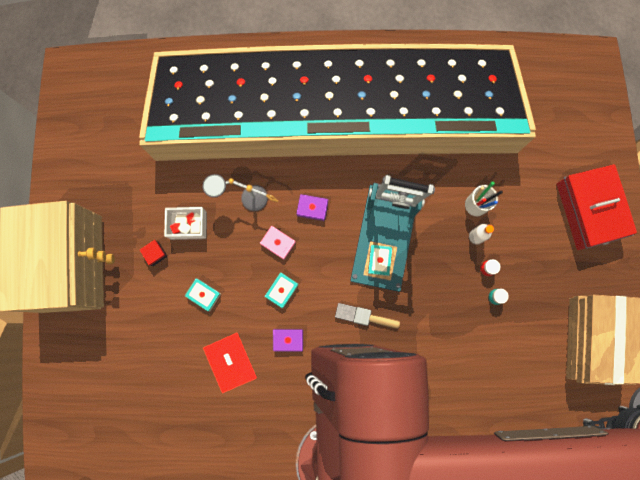

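View pics/scene0.png

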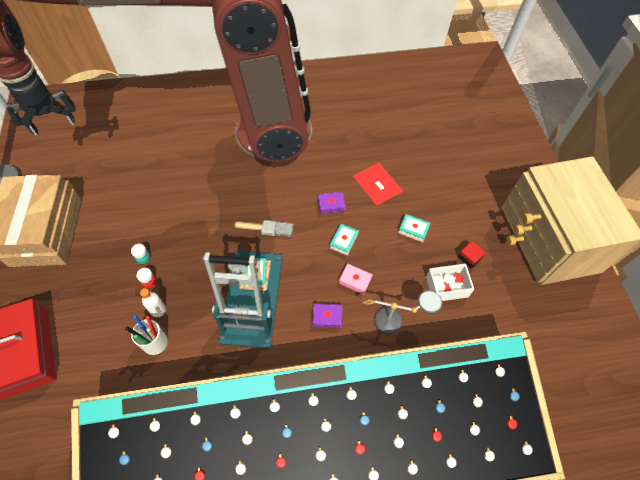

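Run:
```python
from h import *
T=np.load("top0.npy",allow_pickle=True).item();S=np.load("scene0.npy",allow_pickle=True).item()
def crop(P,u,v,w,h,k): return cv2.resize(P["image"][v:v+h,u:u+w],None,fx=k,fy=k,interpolation=cv2.INTER_NEAREST)
a=np.hstack([crop(T,262,270,40,40,5),crop(T,183,275,40,40,5),crop(S,325,220,40,40,5),crop(S,395,207,40,40,5)])
b=np.hstack([crop(T,345,170,100,125,3),crop(S,200,235,100,125,3)]); b=cv2.copyMakeBorder(b,0,0,0,800-b.shape[1],0)
cv2.imwrite("pics/crops.png",np.vstack([a,b])[:,:,::-1])
print(np.round(T["K"],1),T["dist"])
for P,uv in((T,(282,290)),(T,(271,290)),(T,(380,260)),(T,(285,278)),(T,(360,275)),(T,(371,262))): print(uv,P["image"][uv[1],uv[0]])
```

```text
[[527.7   0.  316.7]
 [  0.  527.7 244.7]
 [  0.    0.    1. ]] [-0.15811047  0.          0.          0.          0.        ]
(282, 290) [247  50  36]
(271, 290) [120 239 218]
(380, 260) [248  65  42]
(285, 278) [103 238 219]
(360, 275) [ 82 142 141]
(371, 262) [ 71 236 217]
```

View pics/crops.png

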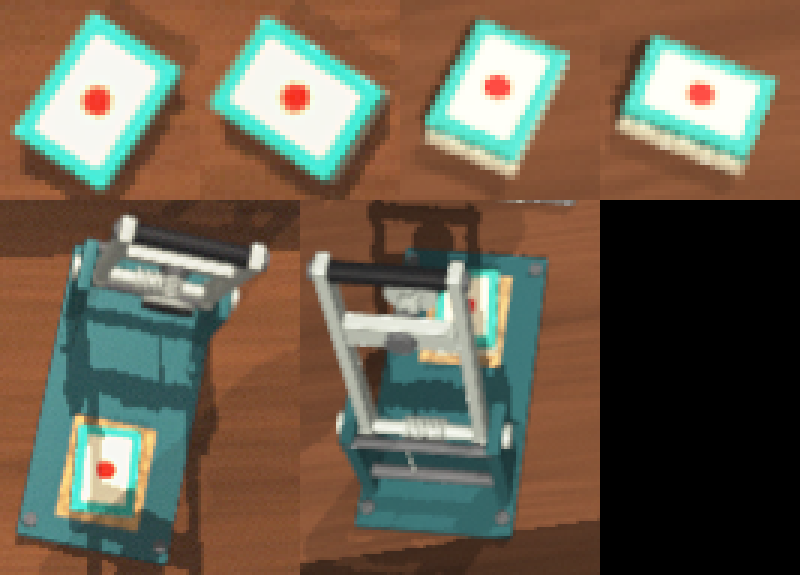

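```bash
cat >> h.py <<'E'
def quad(P,u0,v0,w,h,z,smin=130):
    im=P["image"][v0:v0+h,u0:u0+w]; k=8
    big=cv2.resize(im,None,fx=k,fy=k,interpolation=cv2.INTER_CUBIC); H=cv2.cvtColor(big,cv2.COLOR_RGB2HSV)
    m=((H[...,0]>75)&(H[...,0]<98)&(H[...,1]>smin)&(H[...,2]>110)).astype(np.uint8)
    cs,_=cv2.findContours(m,cv2.RETR_EXTERNAL,cv2.CHAIN_APPROX_NONE); c=max(cs,key=cv2.contourArea).reshape(-1,2)
    px=(c+0.5)/k-0.5+[u0,v0]
    W=np.array([ray(P,p,z)[:2] for p in px])
    r=cv2.minAreaRect(W.astype(np.float32)); b=cv2.boxPoints(r); e=b[1]-b[0]; f=b[2]-b[1]
    L=e if np.hypot(*e)>np.hypot(*f) else f
    red=(((H[...,0]<8)|(H[...,0]>172))&(H[...,1]>170)&(H[...,2]>150)).astype(np.uint8)
    n,_,st,ce=cv2.connectedComponentsWithStats(red); i=1+np.argmax(st[1:,4]) if n>1 else 0
    d=ray(P,(ce[i]+0.5)/k-0.5+[u0,v0],z)[:2]
    return np.round(r[0],1),np.round(r[1],1),round(np.degrees(np.arctan2(L[1],L[0]))%180,1),d.round(1)
E
python3 - <<'E'
from h import *
T=np.load("top0.npy",allow_pickle=True).item();S=np.load("scene0.npy",allow_pickle=True).item()
print("A",quad(T,262,270,40,40,25),quad(S,325,220,40,40,25))
print("B",quad(T,183,275,40,40,25),quad(S,395,207,40,40,25))
print("F",quad(T,365,240,34,38,37),quad(T,365,240,34,38,37,160))
for z in(8,12): print(z,[ray(P,p,z)[:2].round().tolist() for P,p in((T,(351,282.7)),(T,(400,291)),(S,(219,343.3)),(S,(271.7,347.7)),(S,(282.3,254)))])
E
```

```text
A (array([458.3, 158.9]), array([56.6, 76. ]), np.float32(145.5), array([458.7, 159.3])) (array([459.5, 157.4]), array([55.3, 76.5]), np.float32(145.8), array([458.1, 158.4]))
B (array([450.4, 370. ]), array([75.9, 56.8]), np.float32(56.7), array([451.4, 370.6])) (array([451.7, 368.1]), array([75.7, 57. ]), np.float32(56.8), array([450.1, 370. ]))
F (array([ 531. , -102.5]), array([54.3, 74.8]), np.float32(171.9), array([ 531.5, -102.3])) (array([ 530.8, -102.5]), array([52.7, 73. ]), np.float32(171.7), array([ 531.5, -102.3]))
8 [[475.0, -26.0], [449.0, -157.0], [712.0, -215.0], [744.0, -82.0], [478.0, -24.0]]
12 [[474.0, -26.0], [449.0, -156.0], [714.0, -215.0], [745.0, -82.0], [481.0, -24.0]]
```

```bash
cat >> h.py <<'E'
def plan(*wps):
    """wps: (x,y,z,psi,rows); prints rows in tool axes of the present (measured) pose, tool taken as pointing down"""
    s=get_state(); p0=np.array(s["ee_pos"]); y0=s["orientation"][2]; y=np.radians(y0)
    R=np.array([[np.cos(y),np.sin(y),0],[np.sin(y),-np.cos(y),0],[0,0,-1]])
    print("t",round(s["time"],2),"pos",p0.round(1),np.round(s["orientation"],1),"F",np.round(s["ft_force"],1),"w",round(float(s["gripper_width"]),1))
    a,sa=p0,0; L=[];Sp=[]
    for x,yy,z,psi,n in wps:
        b=np.array([x,yy,z]); sb=-((psi-y0+180)%360-180)
        while sb-sa>180: sb-=360
        while sb-sa<-180: sb+=360
        for i in range(1,n+1):
            L.append(np.round(R.T@(a+(b-a)*i/n-p0),1).tolist()); Sp.append(round(float(sa+(sb-sa)*i/n),1))
        a,sa=b,sb
    print(len(L),'\n',L,'\n',Sp)
E
python3 -c "
from h import *
plan((400,-200,250,60,10),(440,60,200,120,6),(458.5,158.8,110,145.6,5))"
```

```text
t 1.2 pos [ 134.4 -584.8  256.3] [180.   -0.   12.9] F [0.5 1.4 0. ] w 85.4
21 
 [[34.5, -31.6, 0.6], [69.0, -63.1, 1.3], [103.5, -94.7, 1.9], [138.0, -126.2, 2.5], [172.5, -157.8, 3.2], [207.0, -189.3, 3.8], [241.5, -220.9, 4.4], [276.0, -252.4, 5.1], [310.6, -284.0, 5.7], [345.1, -315.5, 6.3], [361.3, -356.3, 14.7], [377.5, -397.0, 23.0], [393.7, -437.8, 31.3], [409.9, -478.5, 39.7], [426.1, -519.2, 48.0], [442.3, -560.0, 56.3], [450.3, -578.4, 74.3], [458.3, -596.8, 92.3], [466.3, -615.3, 110.3], [474.4, -633.7, 128.3], [482.4, -652.1, 146.3]] 
 [-4.7, -9.4, -14.1, -18.8, -23.5, -28.2, -32.9, -37.6, -42.4, -47.1, -57.1, -67.1, -77.1, -87.1, -97.1, -107.1, -112.2, -117.3, -122.4, -127.5, -132.7]
```

Emit:
{"method": "move_arm", "body": {"linear": [[34,-32,0],[69,-63,0],[104,-95,0],[138,-126,0],[172,-158,0],[207,-189,0],[242,-221,0],[276,-252,0],[311,-284,0],[345,-316,0],[361,-356,0],[377,-397,0]], "spin": [-5,-9,-14,-19,-24,-28,-33,-38,-42,-47,-57,-67], "gripper": [0,0,0,0,0,0,0,0,0,0,0,0], "squeeze": 40}}

```text
time: 2.7
ee_pos: [413.1, -112.1, 256.3]
orientation: [180.0, 0.0, 80.3]
ft_force: [0.8, 0.9, 0.0]
gripper_width: 85.5
```

```bash
python3 -c "
from h import *
plan((440,80,200,125,5),(458.5,158.8,90,145.6,3),(458.5,158.8,60,145.6,4))"
```

```text
t 2.7 pos [ 413.1 -112.1  256.3] [180.    0.   80.3] F [0.8 0.9 0. ] w 85.5
12 
 [[38.8, -1.2, 11.3], [77.5, -2.4, 22.5], [116.3, -3.6, 33.8], [155.1, -4.7, 45.1], [193.9, -5.9, 56.3], [220.8, -4.3, 93.0], [247.7, -2.7, 129.7], [274.7, -1.0, 166.3], [274.7, -1.0, 173.8], [274.7, -1.0, 181.3], [274.7, -1.0, 188.8], [274.7, -1.0, 196.3]] 
 [-8.9, -17.9, -26.8, -35.8, -44.7, -51.6, -58.5, -65.3, -65.3, -65.3, -65.3, -65.3]
```

Emit:
{"method": "move_arm", "body": {"linear": [[39,-1,11],[78,-2,22],[116,-4,34],[155,-5,45],[194,-6,56],[221,-4,93],[248,-3,130],[274.7,-1,166],[274.7,-1,180],[274.7,-1,190],[274.7,-1,196],[274.7,-1,196]], "spin": [-9,-18,-27,-36,-45,-52,-59,-65.3,-65.3,-65.3,-65.3,-65.3], "gripper": [0,0,0,0,0,0,0,0,0,0,0,0]}}

```text
time: 4.2
ee_pos: [460.3, 156.6, 60.7]
orientation: [180.0, 0.0, 145.2]
ft_force: [-0.5, 0.3, -0.2]
gripper_width: 85.4
```

```bash
python3 -c "
from h import *
plan((458.5,158.8,24,145.6,4))"
```

```text
t 4.2 pos [460.3 156.6  60.7] [180.    0.  145.2] F [-0.5  0.3 -0.2] w 85.4
4 
 [[0.7, 0.2, 9.2], [1.3, 0.4, 18.4], [2.0, 0.6, 27.6], [2.7, 0.8, 36.7]] 
 [-0.1, -0.2, -0.3, -0.4]
```

Emit:
{"method": "move_arm", "body": {"linear": [[1,0,10],[2,0.6,20],[2.7,0.8,30],[2.7,0.8,36],[2.7,0.8,36],[2.7,0.8,36]], "spin": [-0.4,-0.4,-0.4,-0.4,-0.4,-0.4], "gripper": [0,0,0,0,0,0]}}

```text
time: 4.95
ee_pos: [458.3, 159.4, 24.5]
orientation: [180.0, 0.0, 145.6]
ft_force: [0.1, 0.6, 1.1]
gripper_width: 85.3
```

Close on the box and lift slightly.

Emit:
{"method": "move_arm", "body": {"linear": [[0,0,0],[0,0,0],[0,0,0],[0,0,0],[0,0,0],[0,0,0],[0,0,0],[0,0,-5],[0,0,-15],[0,0,-30],[0,0,-30]], "spin": [0,0,0,0,0,0,0,0,0,0,0], "gripper": [60,90,120,140,140,140,140,140,140,140,140], "squeeze": 40}}

```text
time: 6.32
ee_pos: [459.4, 159.4, 56.1]
orientation: [179.9, 0.1, 145.6]
ft_force: [-0.1, 0.8, -1.5]
gripper_width: 55.5
```

Run:
```python
from h import *
plan((458.5,158.8,120,145.6,3),(480,20,190,160,4),(531.3,-102.4,150,171.8,4))
P=get_image("scene");a=P["image"][150:330,250:430];P=get_image("top");b=P["image"][220:400,190:370]
cv2.imwrite("pics/lift.png",cv2.resize(np.hstack([a,b]),None,fx=2,fy=2)[:,:,::-1])
```

```text
t 6.33 pos [459.4 159.4  56.1] [1.799e+02 1.000e-01 1.456e+02] F [-0.1  0.8 -1.5] w 55.5
11 
 [[0.1, -0.3, -21.3], [0.2, -0.7, -42.6], [0.4, -1.0, -63.9], [-23.7, -26.6, -81.4], [-47.7, -52.2, -98.9], [-71.7, -77.8, -116.4], [-95.7, -103.5, -133.9], [-123.6, -121.5, -123.9], [-151.4, -139.5, -113.9], [-179.3, -157.5, -103.9], [-207.2, -175.5, -93.9]] 
 [0.0, 0.0, 0.0, -3.6, -7.2, -10.8, -14.4, -17.3, -20.3, -23.2, -26.2]
```

View pics/lift.png

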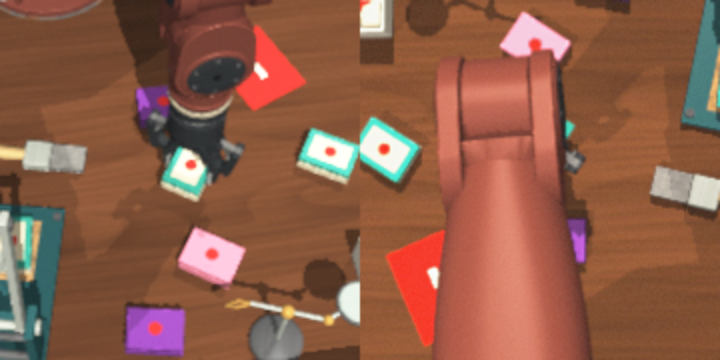

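Emit:
{"method": "move_arm", "body": {"linear": [[0,0,-21],[0,0,-42],[0,-1,-64],[-24,-27,-81],[-48,-52,-99],[-72,-78,-116],[-96,-104,-134],[-124,-122,-124],[-151,-140,-114],[-179,-157,-104],[-207,-175.5,-94],[-207,-175.5,-94]], "spin": [0,0,0,-4,-7,-11,-14,-17,-20,-23,-26.2,-26.2], "gripper": [140,140,140,140,140,140,140,140,140,140,140,140]}}

```text
time: 7.92
ee_pos: [529.6, -103.8, 146.6]
orientation: [180.0, -0.1, 171.7]
ft_force: [-0.7, 0.6, -1.4]
gripper_width: 55.5
```

Run:
```python
from h import *
plan((531.3,-102.4,70,171.8,4))
P=get_image("scene");save(P,"s1.png")
cv2.imwrite("pics/pl1.png",cv2.resize(P["image"][150:350,180:340],None,fx=3,fy=3)[:,:,::-1])
print(quad(P,225,235,50,40,151))
```

```text
t 7.92 pos [ 529.6 -103.8  146.6] [ 1.800e+02 -1.000e-01  1.717e+02] F [-0.7  0.6 -1.4] w 55.5
4 
 [[-0.4, 0.4, 19.2], [-0.7, 0.8, 38.3], [-1.1, 1.2, 57.5], [-1.5, 1.7, 76.6]] 
 [-0.0, -0.0, -0.1, -0.1]
(array([578.4, -73.3]), array([20.7, 48. ]), np.float32(153.9), array([ 532.5, -103.2]))
```

View pics/pl1.png

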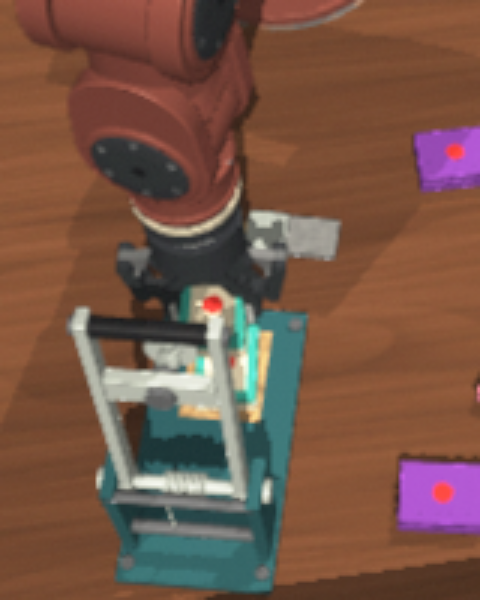

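Emit:
{"method": "move_arm", "body": {"linear": [[0,0,20],[-1,1,40],[-1.5,1.7,60],[-1.5,1.7,72],[-1.5,1.7,80],[-1.5,1.7,82],[-1.5,1.7,82],[-1.5,1.7,82]], "spin": [0,0,0,0,0,0,0,0], "gripper": [140,140,140,140,140,140,140,140]}}

```text
time: 8.98
ee_pos: [532.1, -101.1, 66.9]
orientation: [-180.0, 0.1, 171.8]
ft_force: [-0.2, -0.6, -0.4]
gripper_width: 55.0
```

```bash
python3 -c "
from h import *
plan((531.3,-102.4,62,171.8,1))"
```

```text
t 8.97 pos [ 532.1 -101.1   66.9] [-1.800e+02  1.000e-01  1.718e+02] F [-0.2 -0.6 -0.4] w 55.0
1 
 [[0.6, -1.4, 4.9]] 
 [0.0]
```

Emit:
{"method": "move_arm", "body": {"linear": [[0.2,-0.7,1],[0.2,-0.7,2],[0.2,-0.7,3],[0.2,-0.7,3]], "spin": [0,0,0,0], "gripper": [140,140,140,140]}}

```text
time: 9.48
ee_pos: [531.3, -101.5, 63.1]
orientation: [-180.0, -0.0, 171.8]
ft_force: [0.2, -0.9, -0.5]
gripper_width: 55.3
```

Emit:
{"method": "move_arm", "body": {"linear": [[0,-0.5,0.7],[0,-0.5,1.2],[0,-0.5,1.2]], "spin": [0,0,0], "gripper": [140,140,140]}}

```text
time: 9.85
ee_pos: [531.3, -102.0, 62.0]
orientation: [-180.0, -0.0, 171.8]
ft_force: [0.3, -0.2, -0.1]
gripper_width: 55.1
```

Emit:
{"method": "move_arm", "body": {"linear": [[0,0,0.6],[0,0,1.0],[0,0,1.0]], "spin": [0,0,0], "gripper": [140,140,140]}}

```text
time: 10.22
ee_pos: [531.4, -102.1, 61.8]
orientation: [-180.0, 0.0, 171.8]
ft_force: [-2.5, 0.2, 5.6]
gripper_width: 55.0
```

Contact (5.6 N). Release gently, then retreat upwards.

Emit:
{"method": "move_arm", "body": {"linear": [[0,0,-0.4],[0,0,-0.4],[0,0,-0.4],[0,0,-0.4],[0,0,-0.4],[0,0,-15],[0,0,-40],[0,0,-80],[0,0,-120],[0,0,-120]], "spin": [0,0,0,0,0,0,0,0,0,0], "gripper": [120,90,60,30,0,0,0,0,0,0]}}

```text
time: 11.48
ee_pos: [533.2, -102.9, 185.9]
orientation: [-179.9, 0.4, 171.8]
ft_force: [-0.7, -0.2, -0.5]
gripper_width: 85.1
```

Run:
```python
from h import *
plan((500,60,185,190,5),(470,250,180,220,5),(451,370,120,236.7,4),(451,370,60,236.7,3))
```

```text
t 11.47 pos [ 533.2 -102.9  185.9] [-179.9    0.4  171.8] F [-0.7 -0.2 -0.5] w 85.1
17 
 [[11.2, 31.3, 0.2], [22.4, 62.6, 0.4], [33.6, 93.9, 0.5], [44.8, 125.2, 0.7], [56.0, 156.5, 0.9], [67.3, 193.3, 1.9], [78.7, 230.0, 2.9], [90.0, 266.8, 3.9], [101.3, 303.6, 4.9], [112.7, 340.3, 5.9], [121.6, 369.3, 20.9], [130.6, 398.4, 35.9], [139.5, 427.4, 50.9], [148.5, 456.4, 65.9], [148.5, 456.4, 85.9], [148.5, 456.4, 105.9], [148.5, 456.4, 125.9]] 
 [-3.6, -7.3, -10.9, -14.5, -18.2, -24.2, -30.2, -36.2, -42.2, -48.2, -52.3, -56.5, -60.7, -64.9, -64.9, -64.9, -64.9]
```

Emit:
{"method": "move_arm", "body": {"linear": [[11,31,0],[22,63,0],[34,94,0],[45,125,0],[56,157,0],[67,193,0],[79,230,0],[90,267,0],[101,304,0],[113,340,0],[130,400,20],[148.5,456,40]], "spin": [-4,-7,-11,-15,-18,-24,-30,-36,-42,-48,-56,-65], "gripper": [0,0,0,0,0,0,0,0,0,0,0,0]}}

```text
time: 12.98
ee_pos: [449.2, 369.5, 141.6]
orientation: [-180.0, 0.0, -122.9]
ft_force: [0.8, 0.1, 0.3]
gripper_width: 85.1
```

Run:
```python
from h import *
plan((451,370,60,236.7,3))
P=get_image("top")
print("stack",quad(P,360,235,42,46,62))
cv2.imwrite("pics/pl2.png",cv2.resize(P["image"][180:310,180:440],None,fx=3,fy=3,interpolation=cv2.INTER_CUBIC)[:,:,::-1])
```

```text
t 12.97 pos [449.2 369.5 141.6] [-180.     0.  -122.9] F [0.8 0.1 0.3] w 85.1
3 
 [[-0.5, -0.4, 27.2], [-0.9, -0.8, 54.4], [-1.4, -1.2, 81.6]] 
 [0.1, 0.3, 0.4]
stack (array([ 533.2, -101.2]), array([55.6, 78.9]), np.float32(171.1), array([ 532.3, -100.9]))
```

View pics/pl2.png

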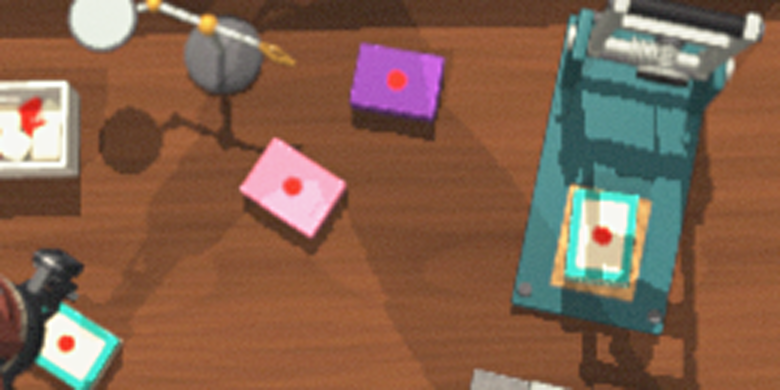

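Emit:
{"method": "move_arm", "body": {"linear": [[-0.5,0,27],[-1,-0.8,54],[-1.4,-1,80],[-1.4,-1,100],[-1.4,-1,112],[-1.4,-1,117],[-1.4,-1,117],[-1.4,-1,117]], "spin": [0.4,0.4,0.4,0.4,0.4,0.4,0.4,0.4], "gripper": [0,0,0,0,0,0,0,0]}}

```text
time: 14.02
ee_pos: [451.7, 368.8, 25.8]
orientation: [-180.0, 0.1, -123.6]
ft_force: [0.1, 0.3, -0.3]
gripper_width: 85.2
```

Emit:
{"method": "move_arm", "body": {"linear": [[-0.5,0.7,1],[-0.5,0.7,1],[-0.5,0.7,1],[-0.5,0.7,1],[-0.5,0.7,1],[-0.5,0.7,1],[-0.5,0.7,1],[0,0,-5],[0,0,-20],[0,0,-45],[0,0,-85],[0,0,-125]], "spin": [0,0,0,0,0,0,0,0,0,0,0,0], "gripper": [60,90,120,140,140,140,140,140,140,140,140,140]}}

```text
time: 15.52
ee_pos: [450.9, 368.4, 151.9]
orientation: [-180.0, 0.0, -123.6]
ft_force: [0.2, 0.7, -1.3]
gripper_width: 55.3
```

Run:
```python
from h import *
plan((470,250,185,220,3),(500,60,190,190,5),(532,-102,160,171.6,4))
```

```text
t 15.53 pos [450.9 368.4 151.9] [-180.     0.  -123.6] F [ 0.2  0.7 -1.3] w 55.3
12 
 [[29.4, -27.1, -11.0], [58.7, -54.2, -22.1], [88.1, -81.3, -33.1], [116.4, -107.3, -34.1], [144.8, -133.3, -35.1], [173.1, -159.3, -36.1], [201.5, -185.4, -37.1], [229.8, -211.4, -38.1], [259.2, -240.4, -30.6], [288.5, -269.5, -23.1], [317.8, -298.5, -15.6], [347.1, -327.6, -8.1]] 
 [5.5, 11.0, 16.4, 22.4, 28.4, 34.4, 40.4, 46.4, 51.0, 55.6, 60.2, 64.8]
```

Emit:
{"method": "move_arm", "body": {"linear": [[29,-27,-11],[59,-54,-22],[88,-81,-33],[116,-107,-34],[145,-133,-35],[173,-159,-36],[202,-185,-37],[230,-211,-38],[259,-240,-30],[289,-270,-23],[318,-299,-16],[347,-327.5,-8]], "spin": [5,11,16,22,28,34,40,46,51,56,60,64.8], "gripper": [140,140,140,140,140,140,140,140,140,140,140,140]}}

```text
time: 17.02
ee_pos: [532.4, -103.2, 158.8]
orientation: [-180.0, 0.1, 171.5]
ft_force: [0.3, -0.5, -1.0]
gripper_width: 55.0
```

Run:
```python
from h import *
P=get_image("scene"); P=get_image("scene")
plan((532,-102,92,171.6,4))
z=get_state()["ee_pos"][2]+0.5
print(quad(P,225,225,50,50,z))
```

```text
t 17.12 pos [ 532.1 -104.9  157.8] [-179.9   -0.   171.3] F [ 1.   0.1 -0.8] w 55.5
4 
 [[0.1, 0.7, 16.4], [0.3, 1.4, 32.9], [0.4, 2.2, 49.3], [0.6, 2.9, 65.8]] 
 [-0.1, -0.1, -0.2, -0.3]
(array([578.1, -72.6]), array([11.9, 57.2]), np.float32(164.5), array([ 531.4, -106.9]))
```

Emit:
{"method": "move_arm", "body": {"linear": [[0,1,18],[0,2,36],[0.5,3,54],[0.5,3,64],[0.5,3,68],[0.5,3,68],[0.5,3,68]], "spin": [-0.2,-0.2,-0.2,-0.2,-0.2,-0.2,-0.2], "gripper": [140,140,140,140,140,140,140]}}

```text
time: 18.0
ee_pos: [532.6, -98.9, 90.6]
orientation: [-180.0, 0.1, 171.8]
ft_force: [1.0, 0.5, -0.5]
gripper_width: 55.1
```

Run:
```python
from h import *
P=get_image("scene")
plan((532,-102,87,171.6,1))
z=get_state()["ee_pos"][2]+0.5
print(quad(P,220,225,55,60,z))
```

```text
t 18.05 pos [532.5 -98.9  90.6] [-1.800e+02  1.000e-01  1.718e+02] F [-0.1 -0.9 -0.7] w 55.2
1 
 [[0.1, -3.1, 3.6]] 
 [0.2]
(array([551.3, -80.3]), array([15.3, 43.6]), np.float32(171.5), array([532.2, -92.3]))
```

Emit:
{"method": "move_arm", "body": {"linear": [[0,-1.5,0],[0,-2.7,1],[0,-2.7,2],[0,-2.7,2],[0,-2.7,2]], "spin": [0,0,0,0,0], "gripper": [140,140,140,140,140]}}

```text
time: 18.68
ee_pos: [531.7, -101.3, 87.9]
orientation: [-180.0, -0.0, 171.8]
ft_force: [0.3, -0.1, -2.0]
gripper_width: 55.4
```

Emit:
{"method": "move_arm", "body": {"linear": [[0,-0.5,0.5],[0,-0.5,1],[0,-0.5,1.4],[0,-0.5,1.4]], "spin": [0,0,0,0], "gripper": [140,140,140,140]}}

```text
time: 19.18
ee_pos: [531.6, -101.9, 86.5]
orientation: [-180.0, -0.0, 171.8]
ft_force: [-0.8, -0.5, -1.5]
gripper_width: 55.3
```

Emit:
{"method": "move_arm", "body": {"linear": [[0,0,0.4],[0,0,0.8],[0,0,0.8]], "spin": [0,0,0], "gripper": [140,140,140]}}

```text
time: 19.55
ee_pos: [531.7, -101.9, 86.4]
orientation: [-180.0, 0.0, 171.8]
ft_force: [-3.4, 1.4, 5.8]
gripper_width: 55.3
```

Emit:
{"method": "move_arm", "body": {"linear": [[0,0,-0.4],[0,0,-0.4],[0,0,-0.4],[0,0,-0.4],[0,0,-0.4],[0,0,-15],[0,0,-40],[0,0,-80],[0,0,-120],[0,0,-120]], "spin": [0,0,0,0,0,0,0,0,0,0], "gripper": [120,90,60,30,0,0,0,0,0,0]}}

```text
time: 20.8
ee_pos: [533.4, -102.6, 210.5]
orientation: [-179.9, 0.4, 171.8]
ft_force: [1.0, -0.5, -0.2]
gripper_width: 85.3
```

Run:
```python
from h import *
plan((520,90,300,120,6),(520,90,430,77.8,5))
```

```text
t 20.8 pos [ 533.4 -102.6  210.5] [-179.9    0.4  171.8] F [ 1.  -0.5 -0.2] w 85.3
11 
 [[6.8, 31.5, -14.9], [13.5, 62.9, -29.8], [20.3, 94.4, -44.7], [27.1, 125.9, -59.7], [33.9, 157.3, -74.6], [40.6, 188.8, -89.5], [40.6, 188.8, -115.5], [40.6, 188.8, -141.5], [40.6, 188.8, -167.5], [40.6, 188.8, -193.5], [40.6, 188.8, -219.5]] 
 [8.6, 17.3, 25.9, 34.6, 43.2, 51.8, 60.3, 68.7, 77.2, 85.6, 94.0]
```

Emit:
{"method": "move_arm", "body": {"linear": [[7,31,-10],[14,63,-30],[20,94,-45],[27,126,-60],[34,157,-75],[41,189,-90],[41,189,-115],[41,189,-142],[41,189,-167],[41,189,-194],[41,189,-220],[41,189,-220]], "spin": [9,17,26,35,43,52,60,69,77,86,94,94], "gripper": [0,0,0,0,0,0,0,0,0,0,0,0]}}

```text
time: 22.3
ee_pos: [518.3, 91.0, 427.4]
orientation: [179.9, -0.0, 77.8]
ft_force: [0.4, 0.8, -0.2]
gripper_width: 85.7
```

Run:
```python
from h import *
P=get_image("top"); S=get_image("scene")
print("stack",quad(P,360,235,44,48,87))
for X in(P,S):
    for q in("press_grip","press_foot"): print(q,[(round(r["p"],2),cam2w(X,r["point"]).round().tolist()) for r in search_frame(X,q)][:1])
a=cv2.resize(P["image"][170:300,330:450],None,fx=3,fy=3,interpolation=cv2.INTER_CUBIC)
b=cv2.resize(S["image"][230:360,200:320],None,fx=3,fy=3,interpolation=cv2.INTER_CUBIC)
cv2.imwrite("pics/pl3.png",np.hstack([a,b])[:,:,::-1])
plan((651,-132,430,77.8,6),(651,-132,341,77.8,6))
```

```text
stack (array([ 532.1, -100.8]), array([56.9, 77.7]), np.float32(171.6), array([ 531.1, -100.5]))
press_grip [(0.75, [650.0, -131.0, 354.0])]
press_foot [(0.71, [650.0, -137.0, 355.0])]
press_grip [(0.6, [656.0, -132.0, 353.0])]
press_foot []
t 22.6 pos [517.7  91.1 424.8] [-179.9    0.    77.9] F [ 0.1 -0.   0.4] w 85.2
12 
 [[-31.7, 29.5, -0.9], [-63.4, 59.1, -1.7], [-95.1, 88.6, -2.6], [-126.8, 118.1, -3.5], [-158.5, 147.6, -4.4], [-190.2, 177.2, -5.2], [-190.2, 177.2, 9.6], [-190.2, 177.2, 24.4], [-190.2, 177.2, 39.3], [-190.2, 177.2, 54.1], [-190.2, 177.2, 68.9], [-190.2, 177.2, 83.8]] 
 [0.0, 0.0, 0.0, 0.1, 0.1, 0.1, 0.1, 0.1, 0.1, 0.1, 0.1, 0.1]
```

View pics/pl3.png

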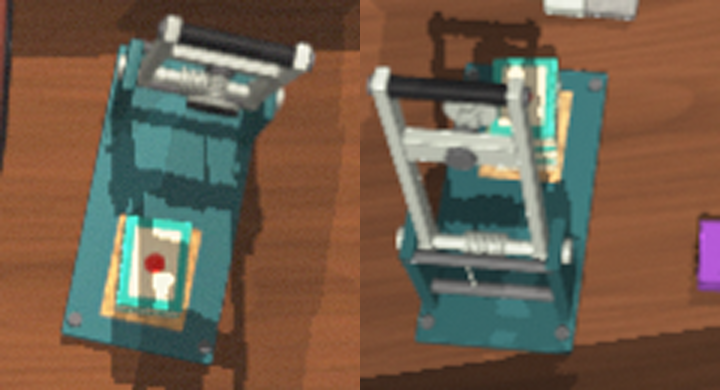

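Emit:
{"method": "move_arm", "body": {"linear": [[-31,30,0],[-63,59,0],[-95,89,0],[-127,118,0],[-158,148,0],[-190,177,0],[-190,177,0],[-190,177,10],[-190,177,10]], "spin": [0,0,0,0,0,0,0,0,0], "gripper": [0,0,0,0,0,0,0,0,0]}}

```text
time: 23.72
ee_pos: [650.5, -131.2, 415.2]
orientation: [-179.9, -0.0, 77.9]
ft_force: [-0.2, 0.1, 0.6]
gripper_width: 85.4
```

Run:
```python
from h import *
T=np.load("top0.npy",allow_pickle=True).item();S=np.load("scene0.npy",allow_pickle=True).item()
print(ray(T,(409.3,185),350).round(),ray(S,(230.3,260.3),350).round())
plan((651,-132,341,77.8,8))
```

```text
[ 650. -136.  350.] [ 656. -132.  350.]
t 23.73 pos [ 650.5 -131.2  415.2] [-179.9   -0.    77.9] F [-0.2  0.1  0.6] w 85.4
8 
 [[-0.1, 0.1, 9.3], [-0.2, 0.2, 18.6], [-0.2, 0.2, 27.8], [-0.3, 0.3, 37.1], [-0.4, 0.4, 46.4], [-0.5, 0.5, 55.7], [-0.6, 0.6, 64.9], [-0.6, 0.7, 74.2]] 
 [0.0, 0.0, 0.0, 0.0, 0.1, 0.1, 0.1, 0.1]
```

Emit:
{"method": "move_arm", "body": {"linear": [[-1,1.5,15],[-1,1.5,30],[-1,1.5,45],[-1,1.5,58],[-1,1.5,66],[-1,1.5,66],[-1,1.5,66]], "spin": [0,0,0,0,0,0,0], "gripper": [0,0,0,0,0,0,0]}}

```text
time: 24.6
ee_pos: [652.2, -133.2, 350.6]
orientation: [179.9, 0.0, 77.8]
ft_force: [0.3, -0.9, 0.2]
gripper_width: 85.7
```

Emit:
{"method": "move_arm", "body": {"linear": [[0,0,0],[0,0,0],[0,0,0],[0,0,0],[0,0,0],[0,0,0],[0,0,0],[0,0,0],[0,0,0],[0,0,0]], "spin": [0,0,0,0,0,0,0,0,0,0], "gripper": [80,120,150,180,210,230,230,230,230,230], "squeeze": 60}}

```text
time: 25.85
ee_pos: [652.2, -133.2, 349.9]
orientation: [180.0, 0.0, 77.8]
ft_force: [2.2, -0.5, 2.1]
gripper_width: 14.4
```

Run:
```python
from h import *
S=get_image("scene")
plan((650,-131,349,77.8,1))
b=cv2.resize(S["image"][150:350,180:340],None,fx=3,fy=3,interpolation=cv2.INTER_CUBIC)
cv2.imwrite("pics/gr.png",b[:,:,::-1])
```

```text
t 25.9 pos [ 652.2 -133.2  349.9] [180.    0.   77.8] F [2.4 0.1 1.4] w 14.2
1 
 [[1.7, -2.6, 0.9]] 
 [0.0]
```

View pics/gr.png

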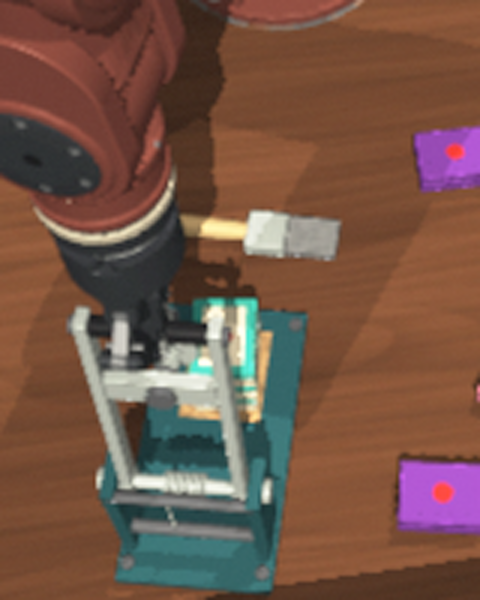

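Run:
```python
import numpy as np
for b in np.arange(0.06,0.61,0.06): a=1.45-b; print(round(b,2),np.round([-225*(np.cos(a)-np.cos(1.45)),225*(np.sin(1.45)-np.sin(a))],1))
```

```text
0.06 [-13.3   2. ]
0.12 [-26.5   4.9]
0.18 [-39.6   8.5]
0.24 [-52.3  12.8]
0.3 [-64.8  18. ]
0.36 [-76.9  23.9]
0.42 [-88.7  30.5]
0.48 [-100.1   37.8]
0.54 [-111.    45.7]
0.6 [-121.4   54.3]
```

Emit:
{"method": "move_arm", "body": {"linear": [[0,-6.5,1],[0,-13.3,2],[0,-26.5,5],[0,-39.6,8.5],[0,-52.3,12.8],[0,-64.8,18],[0,-77,24],[0,-88.7,30.5],[0,-100,37.8],[0,-100,37.8]], "spin": [0,0,0,0,0,0,0,0,0,0], "gripper": [230,230,230,230,230,230,230,230,230,230]}}

```text
time: 27.15
ee_pos: [553.6, -110.3, 311.1]
orientation: [-179.9, -0.2, 77.9]
ft_force: [5.5, 8.3, 0.3]
gripper_width: 13.8
```

```bash
cat >> h.py <<'E'
D=np.array([np.cos(np.radians(-12.2)),np.sin(np.radians(-12.2))]); PIV=np.array([677.6,-137.7])
def arc(bs):
    s=get_state(); p=np.array(s["ee_pos"]); F=np.array(s["ft_force"])
    u=(p[:2]-PIV)@D; h=p[2]-5.9-121
    print("t",s["time"],"pos",p.round(1),"ori",np.round(s["orientation"],1),"F",F.round(1),"Fpx",(F[:2]@D).round(1),"w",s["gripper_width"].round(1))
    print("radius",np.hypot(u,h).round(1),"beam",round(1.45-np.arctan2(h,-u),3),"lat",((p[:2]-PIV)@[-D[1],D[0]]).round(1))
    for b in bs: a=1.45-b; print(round(b,3),np.round([-225*np.cos(a)-u,h-225*np.sin(a)],1))
E
python3 -c "
from h import *
arc(np.arange(.54,1.15,.06))"
```

```text
Traceback (most recent call last):
  File "h.py", line 43, in arc
    print("t",s["time"],"pos",p.round(1),"ori",np.round(s["orientation"],1),"F",F.round(1),"Fpx",(F[:2]@D).round(1),"w",s["gripper_width"].round(1))
                                                                                                                        ^^^^^^^^^^^^^^^^^^^^^^^^
AttributeError: 'float' object has no attribute 'round'
```

```bash
sed -i 's/s\["gripper_width"\].round(1)/s["gripper_width"]/' h.py
python3 -c "
from h import *
arc(np.arange(.54,1.15,.06)); print(get_state()['wrist_torque'])"
```

```text
t 27.15 pos [ 553.6 -110.3  311.1] ori [-179.9   -0.2   77.9] F [5.5 8.3 0.3] Fpx 3.6 w 13.811984070839214
radius 223.7 beam 0.483 lat 0.6
0.54 [-11.1   6.5]
0.6 [-21.5  15.1]
0.66 [-31.4  24.3]
0.72 [-40.7  34.1]
0.78 [-49.4  44.4]
0.84 [-57.4  55.3]
0.9 [-64.8  66.6]
0.96 [-71.5  78.3]
1.02 [-77.5  90.4]
1.08 [-82.8 102.8]
1.14 [-87.3 115.5]
[ 1.62965905 -1.02418422 -0.13541978]
```

Emit:
{"method": "move_arm", "body": {"linear": [[0.8,-11,6.5],[1,-21.5,15],[1.2,-31.4,24.3],[1.4,-40.7,34],[1.5,-49.4,44.4],[1.6,-57.4,55.3],[1.7,-64.8,66.6],[1.8,-71.5,78.3],[1.8,-71.5,78.3]], "spin": [0,0,0,0,0,0,0,0,0], "gripper": [230,230,230,230,230,230,230,230,230]}}

```text
time: 28.28
ee_pos: [485.6, -94.3, 232.5]
orientation: [179.9, -0.2, 77.9]
ft_force: [13.9, 4.5, -2.4]
gripper_width: 14.1
```

```bash
python3 -c "
from h import *
arc(np.arange(1.02,1.45,.06))"
```

```text
t 28.275 pos [485.6 -94.3 232.5] ori [179.9  -0.2  77.9] F [13.9  4.5 -2.4] Fpx 12.6 w 14.121525668292316
radius 223.4 beam 0.958 lat 1.8
1.02 [-7.7 11.8]
1.08 [-12.9  24.2]
1.14 [-17.4  37. ]
1.2 [-21.2  49.9]
1.26 [-24.1  63.1]
1.32 [-26.3  76.4]
1.38 [-27.6  89.9]
1.44 [-28.2 103.4]
```

Emit:
{"method": "move_arm", "body": {"linear": [[0.4,-5.5,12],[0.6,-10.5,24],[0.7,-15,37],[0.8,-18.5,50],[0.9,-21.5,63],[1,-23.5,76],[1,-24.5,85],[1,-24.5,85]], "spin": [0,0,0,0,0,0,0,0], "gripper": [230,230,230,230,230,230,230,230]}}

```text
time: 29.28
ee_pos: [461.0, -88.4, 148.2]
orientation: [180.0, -0.1, 77.9]
ft_force: [4.7, 5.6, 4.8]
gripper_width: 13.9
```

Run:
```python
from h import *
arc([1.38,1.4,1.41,1.457])
```

```text
t 29.275 pos [461.  -88.4 148.2] ori [ 1.80e+02 -1.00e-01  7.79e+01] F [4.7 5.6 4.8] Fpx 3.4 w 13.906555524768512
radius 223.1 beam 1.354 lat 2.4
1.38 [-2.3  5.6]
1.4 [-2.6 10.1]
1.41 [-2.7 12.3]
1.457 [-2.9 22.9]
```

Emit:
{"method": "move_arm", "body": {"linear": [[0.2,-0.3,3],[0.3,-0.5,6],[0.3,-0.5,9],[0.3,-0.5,9]], "spin": [0,0,0,0], "gripper": [230,230,230,230]}}

```text
time: 29.78
ee_pos: [460.4, -88.3, 139.3]
orientation: [-180.0, -0.0, 77.9]
ft_force: [1.6, 4.8, 4.9]
gripper_width: 13.9
```

Emit:
{"method": "move_arm", "body": {"linear": [[0,0,1.5],[0,0,3],[0,0,3]], "spin": [0,0,0], "gripper": [230,230,230]}}

```text
time: 30.15
ee_pos: [460.3, -88.3, 136.4]
orientation: [-180.0, -0.0, 77.9]
ft_force: [1.8, 5.2, 4.5]
gripper_width: 14.1
```

Emit:
{"method": "move_arm", "body": {"linear": [[0,0,1.5],[0,0,3],[0,0,3]], "spin": [0,0,0], "gripper": [230,230,230]}}

```text
time: 30.52
ee_pos: [460.2, -88.2, 133.8]
orientation: [-180.0, -0.0, 77.9]
ft_force: [-1.4, 5.4, 8.6]
gripper_width: 14.2
```

Emit:
{"method": "move_arm", "body": {"linear": [[0,0,1.5],[0,0,3],[0,0,3]], "spin": [0,0,0], "gripper": [230,230,230]}}

```text
time: 30.9
ee_pos: [460.1, -88.2, 130.9]
orientation: [-180.0, -0.0, 77.9]
ft_force: [-1.9, 6.1, 10.3]
gripper_width: 13.9
```

Emit:
{"method": "move_arm", "body": {"linear": [[0,0,1.5],[0,0,3],[0,0,4.5],[0,0,6],[0,0,6],[0,0,6]], "spin": [0,0,0,0,0,0], "gripper": [230,230,230,230,230,230]}}

```text
time: 31.65
ee_pos: [460.1, -88.2, 125.3]
orientation: [-180.0, -0.0, 77.9]
ft_force: [-4.6, 6.9, 13.4]
gripper_width: 14.0
```

Run:
```python
from h import *
S=get_image("scene"); P=get_image("top"); arc([]); s=[]
for i in range(4): get_image("top"); s.append(get_state()["ft_force"])
print(np.mean(s,0).round(1))
for X in(P,S): print([(round(r["p"],2),cam2w(X,r["point"]).round().tolist()) for r in search_frame(X,"press_foot")][:2])
b=cv2.resize(S["image"][230:340,200:300],None,fx=4,fy=4,interpolation=cv2.INTER_CUBIC);a=cv2.resize(P["image"][190:300,340:440],None,fx=4,fy=4,interpolation=cv2.INTER_CUBIC)
cv2.imwrite("pics/end.png",np.hstack([a,b])[:,:,::-1])
```

```text
t 31.75 pos [460.1 -88.2 125.3] ori [-180.    -0.    77.9] F [-4.3  6.5 14.5] Fpx -5.6 w 14.347521815129271
radius 223.1 beam 1.457 lat 2.4
[-3.6  6.5 13.4]Traceback (most recent call last):
  File "<stdin>", line 5, in <module>
ValueError: only the last four pictures can be asked about
```

Run:
```python
from h import *
S=get_image("scene"); P=get_image("top")
b=cv2.resize(S["image"][220:330,200:300],None,fx=4,fy=4,interpolation=cv2.INTER_CUBIC);a=cv2.resize(P["image"][190:300,340:440],None,fx=4,fy=4,interpolation=cv2.INTER_CUBIC)
cv2.imwrite("pics/end.png",np.hstack([a,b])[:,:,::-1])
```

```text
(no output)
```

View pics/end.png

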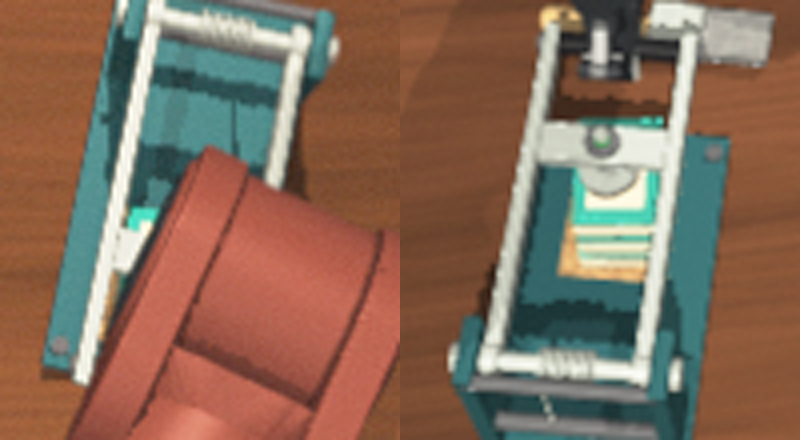

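```bash
python3 -c "
from h import *
print(job_done()); s=get_state(); print(s['time'],s['ee_pos'],s['ft_force'])"
```

```text
the job is handed in; nothing more can be done
None
the job is handed in; nothing more can be done
```

I stacked both loose teal boxes on the box in the press and brought the handle down. I handed the job in at about 32 s of the 72 s, still holding the handle. `job_done()` gives no verdict, so the result rests on my own checks.

- **Column:** From the camera, each box's centre was within about 2 mm and 1° of the box below it. The last picture, taken under pressure, shows the three boxes square. Each box was let go only after it made contact, at about 6 N.
- **Press:** The handle pushes back with about 13.4 N, where about 13 N means half-way. The foot touched at a tool height of about 135 mm and the handle went about 9.5 mm further, roughly 6–6.5 mm of squeeze. Green shows on the stem and no red.
- **Small disagreements:** The handle runs on a radius 1–2 mm smaller than my first estimate, and the press is turned slightly differently. This left a side force of about 6.5 N on the handle. I corrected the path part-way down, when the forces showed it.
- **Not checked:** I did not measure the other items again at the end. They looked in place wherever the pictures showed them, and the arm never went low near any of them. The foot was not located a last time because that network call failed, so its contact rests on the force and the final picture.

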